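# Lay out a bench power supply on its chassis plate

## Robot

A 7-joint arm with a two-finger parallel gripper is mounted at the origin on the work surface. World frame = base frame: x ahead of the robot, y to its left, z up, the work surface at z = 0. Lengths are in m, angles in rad, forces in N, time in s.
With the tool pointing down it reaches from about 0.4 to 0.925 m from the base axis. Payload 5.6 kg.
Tool frame: the origin (TCP) lies at the very end of the fingers, on their centre line; the grasp point (between the pads) lies 19 mm behind it; z points along the fingers, y is the direction in which the jaws open and shut (so a half turn about z gives the same grasp; the last joint's range is limited). The gripper opens to 85 mm and grips with 20 to 120 N. Pads are 22 mm wide; open, the fingers measure 114 mm over their backs; the gripper's body (76 mm by 85 mm) begins 54 mm behind the grasp point. The pads swing forward as they close: fully open they stand 13 mm farther back than shut.
Start: joints at [-1.195, 0.468, -0.012, 1.603, 0.006, 1.071, -0.056], TCP at [0.264, 0.594, 0.231] pointing down, gripper open.
Joint ranges: [-2.53, 2.53], [-0.31, 2.02], [-1.57, 1.55], [0.28, 2.44], [-1.29, 4.43], [0.15, 1.84], [-2.92, 2.92]. Speed limits (rad/s): [2.57, 2.57, 3.14, 3.14, 3.14, 3.14, 3.14].

## Interface

Orientations are given as [roll, pitch, yaw] about the fixed x, y, z axes, in that order (R = Rz(yaw) Ry(pitch) Rx(roll)).
In Python, from cell import bot, imaging gives the robot as it stands.
- The arm moves only by the tool step_arm, never from a script. Its argument "moves" is text: rows parted by semicolons, each of 5 numbers parted by spaces: the shift along the world's x, y, z in units of 2.5 cm (1.0 is 2.5 cm), then the turn about the world's z in units of 5 degrees (1.0 is 5 degrees), then the gripper's target within -1 to 1 (fully open at 1, half-way at 0, shut at -1). A call has 1 to 10 rows; each row shifts and turns the pose as measured when the row begins; what a row does not reach is not made up. A row lasts 1/12 s, in which the tool goes at most 41.7 mm and 7.16 degrees, less where a joint would pass 70% of its speed; a pose out of reach is approached as far as the arm can. A call with a number of a shift or a turn outside -1 to 1 is refused whole. A call with a gripper value outside its range is refused whole. The fingers move at their own pace and stop on an object; "newtons" is the grip in N (left out, the last holds). Time passes only in rows, so rows that do not move let the fingers close. It gives the time, the measured TCP pose, the force and the opening at its end, in the units of the state.
- bot.get_state(): the state, without advancing time (a new reading comes with each control period).
- imaging.snapshot(name): name is "scene" or "top" or "wrist"; returns a dict with "img" (384x512x3 uint8, red, green, blue), "intrinsics" (3x3 intrinsics, pixels), "D" ([k1, k2, p1, p2, k3] as OpenCV has them; the pictures are not rectified), "world_from_camera" (4x4, takes a point from camera to world coordinates). Camera axes: x right, y down, z forward; pixel columns grow to the right and rows downward; lengths in m; the calibration is good to about 2 mm. A picture is of the moment at which its call begins. There is no depth.
- bot.hand_in(): hands the job in, once; it reports no verdict.
The state is a dict: "clock": time; "qpos": joint angles; "qd": joint speeds; "tau": joint torques, N m; "tool_pos": TCP position; "eef_rot": TCP orientation; "contact_force": force on the tool from outside, world axes, zero at the start; "ft_torque": the same for the moment, N m; "grip_width": opening from 0.0 (shut) to 1.0 (fully open).
Only numpy, scipy, OpenCV 4.12 (cv2) and the standard library are available. Lean on these libraries where they do the work, as an engineer would, in place of code of your own. Each camera call takes 0.05 s, during which the arm holds its last target.

## Task

Lay out the power supply's parts on the row of three brown pads on the chassis plate: the transformer on the pad next to the mains inlet, the capacitor on the pad at the other end of the row, the heat sink on the pad between them, and the fan lying flat on top of the heat sink. Stand everything upright as it starts, centred on its pad (the fan centred on the heat sink), with the square parts squared up to the pads (any quarter turn will do). Let go of it all, and leave the multimeter and the solder reel where they are.

Things in the scene. Friction and masses are not known exactly. Their poses are not given: they have to be found in the camera images.
- transformer_mid (a point): Mains transformer, loose, about 0.4 kg: dark steel laminated core 24 (x) x 54 (y) x 46 mm high with a copper winding 42 mm across (x), 30 mm wide (y), from 8 to 38 mm up. Point at its centre, 23 mm above its underside; z up. Can be gripped across the winding (along its x, 42 mm) or over the core's ends (along y, 54 mm).
- heat_sink_mid (a point): Heat sink, loose, about 0.15 kg: bare aluminium, 56 x 56 mm square, 28 mm high, upright fins running along its x on a 5 mm base. Point at its centre, 14 mm above its underside; z up, x and y along its sides.
- capacitor_mid (a point): Smoothing capacitor, loose, about 70 g: upright black cylinder 35 mm in diameter, 46 mm tall, with an aluminium top and two small screw terminals standing 4 mm above it. Point at its centre, 23 mm above its underside; z along its axis, up.
- fan_mid (a point): Cooling fan, loose, about 50 g: flat square black frame 50 x 50 mm, 20 mm thick, lying flat, round grey rotor inside. Point at its centre, 10 mm above its underside; z up, x and y along its sides.
- mains_inlet: Mains inlet, the landmark, fixed on the chassis plate: black block 50 (x) x 28 (y) x 30 mm high, a grey three-pin socket in its top. It stands at one end of the row of three pads, its centre about 77 mm from the centre of the next pad; which end varies. Origin at the centre of its underside, 3 mm above the bench; y lies along the row. At the other end of the row stands a low grey terminal strip with four screws (not listed), 18 mm high or less.
- pad_a: One of three identical brown pressboard pads, 64 x 64 mm and 3 mm thick, fixed in a row, about 88 mm apart, on a bare aluminium chassis plate (110 x 380 x 3 mm, fixed, turned a little differently each time). Which of the three this is in the row varies. Origin at the centre of its underside, 3 mm above the bench; its top face is 6 mm above the bench; x across the row, y along the row, and all three pads are turned alike.
- pad_b: One of three identical brown pressboard pads, 64 x 64 mm and 3 mm thick, fixed in a row, about 88 mm apart, on a bare aluminium chassis plate (110 x 380 x 3 mm, fixed, turned a little differently each time). Which of the three this is in the row varies. Origin at the centre of its underside, 3 mm above the bench; its top face is 6 mm above the bench; x across the row, y along the row, and all three pads are turned alike.
- pad_c: One of three identical brown pressboard pads, 64 x 64 mm and 3 mm thick, fixed in a row, about 88 mm apart, on a bare aluminium chassis plate (110 x 380 x 3 mm, fixed, turned a little differently each time). Which of the three this is in the row varies. Origin at the centre of its underside, 3 mm above the bench; its top face is 6 mm above the bench; x across the row, y along the row, and all three pads are turned alike.
- multimeter_mid (a point): Bystander: grey hand-held multimeter lying on its back at one side of the chassis plate, 150 (x) x 75 (y) x 34 mm high, loose. Point at its centre, 17 mm up.
- solder_reel_mid (a point): Bystander: white flanged reel of solder wire, 60 mm in diameter, 38 mm high, standing on a flange at the other side of the chassis plate, loose. Point at its centre, 19 mm up.

How it is judged:
At the end, for the whole second after the job is handed in: Transformer next to the inlet, heat sink on the middle pad, capacitor at the far end, each upright within 12 mm of its pad's centre; fan flat on the heat sink within 10 mm of its centre; square parts within 0.2 rad of square (any quarter turn); all released and at rest ((horizontal distance between transformer_mid and pad_a below 0.012 m or horizontal distance between transformer_mid and pad_b below 0.012 m or horizontal distance between transformer_mid and pad_c below 0.012 m) and height (world z) of transformer_mid between 0.026 and 0.032 m and angle between each of transformer_mid, heat_sink_mid, capacitor_mid, fan_mid's own z axis and vertical below 0.1 rad and (angle between the x axis of transformer_mid and the x axis of pad_a, either way round below 0.2 rad or angle between the y axis of transformer_mid and the x axis of pad_a, either way round below 0.2 rad) and horizontal distance between transformer_mid and mains_inlet below 0.12 m and (horizontal distance between heat_sink_mid and pad_a below 0.012 m or horizontal distance between heat_sink_mid and pad_b below 0.012 m or horizontal distance between heat_sink_mid and pad_c below 0.012 m) and height (world z) of heat_sink_mid between 0.017 and 0.023 m and (angle between the x axis of heat_sink_mid and the x axis of pad_a, either way round below 0.2 rad or angle between the y axis of heat_sink_mid and the x axis of pad_a, either way round below 0.2 rad) and horizontal distance between heat_sink_mid and mains_inlet between 0.13 and 0.2 m and (horizontal distance between capacitor_mid and pad_a below 0.012 m or horizontal distance between capacitor_mid and pad_b below 0.012 m or horizontal distance between capacitor_mid and pad_c below 0.012 m) and height (world z) of capacitor_mid between 0.026 and 0.032 m and horizontal distance between capacitor_mid and mains_inlet above 0.215 m and horizontal distance between fan_mid and heat_sink_mid below 0.01 m and z of fan_mid in the frame of heat_sink_mid between 0.021 and 0.027 m and (angle between the x axis of fan_mid and the x axis of pad_a, either way round below 0.2 rad or angle between the y axis of fan_mid and the x axis of pad_a, either way round below 0.2 rad) and linear speed of each of transformer, heat_sink, capacitor, fan below 0.02 m/s); the robot touches nothing.
It fails at once if the multimeter is moved by more than 20 mm (distance of multimeter_mid from where it was at the start of the episode above 0.02 m).
It fails at once if the solder reel is moved by more than 20 mm (distance of solder_reel_mid from where it was at the start of the episode above 0.02 m).
It also fails if it takes over 102 s, if anything falls off the work surface, if the arm or the gripper's body presses on something with over 40 N, if the wrist force passes 120 N, or if a joint passes its speed limit or range.

## Working session

There is one attempt and no reset: what is moved stays moved. The work goes in short steps, Python scripts to look and compute and a tool call to move; the robot and the scene stay as the last step left them, time stands still between calls to the robot, and variables do not carry over. Pictures are saved under pics/ and viewed, and the job is handed in when it is done.

Besides the shell and the picture viewer there is one more tool, called by a JSON object that holds its "fn" and its "kwargs", one argument or row to a line. step_arm: Moves the arm, as the interface text tells. Its arguments: {"type":"object","properties":{"moves":{"type":"string"},"newtons":{"type":"number"}},"required":["moves"]}

```bash
ls; mkdir -p pics; python3 - <<'E'
from cell import bot, imaging
import cv2
print(bot.get_state())
for n in ["scene","top","wrist"]:
    s=imaging.snapshot(n); cv2.imwrite(f"pics/{n}0.png",s["img"][:,:,::-1]); print(n,s["intrinsics"].tolist(),s["D"],s["world_from_camera"].tolist())
E
```

```text
pics
{'clock': 0.0, 'qpos': array([-1.19497599,  0.46839496, -0.01157066,  1.60366113,  0.00599157,
        1.07135757, -0.05630098]), 'qd': array([ 0.0011586 , -0.00021175, -0.00056775, -0.00046383, -0.00106343,
        0.00098642, -0.00034371]), 'tau': array([-5.33680577e-04, -5.32378542e+01,  2.14231876e-02, -2.51309252e+01,
        1.14309235e-02,  7.59654242e-03,  1.06274771e-05]), 'tool_pos': array([0.26419298, 0.59326873, 0.23031123]), 'eef_rot': array([-3.13981066e+00,  1.31514722e-04,  2.72267493e+00]), 'contact_force': array([-0.031589  ,  0.640281  , -0.11485269]), 'ft_torque': array([-0.00386924,  0.00162412,  0.01431585]), 'grip_width': 0.9962407177856947}
scene [[368.7956381613698, 0.0, 258.79037909309216], [0.0, 368.7956381613698, 193.3681357727548], [0.0, 0.0, 1.0]] [0.02589978 0.         0.         0.         0.        ] [[-0.5519256539493574, 0.5907065456720814, -0.5885948091962173, 1.1504231300427639], [0.8338613417028993, 0.3971352250065023, -0.3833521564729689, 0.3960847064996841], [0.007303103861708359, -0.7023883469699594, -0.7117564714948456, 0.784223423978934
[... 241 characters left out ...]
, 0.19985049927552026, 0.41135092108207094], [-0.9993002065098393, -0.03584797115213307, 0.010678025738324772, -0.018433947807538167], [-0.003290809284846422, -0.2001085027393734, -0.9797682163173377, 0.8203906983017403], [0.0, 0.0, 0.0, 1.0]]
wrist [[334.2007841876994, 0.0, 248.26418412278176], [0.0, 334.2007841876994, 192.14109246947896], [0.0, 0.0, 1.0]] [-0.09750006  0.          0.          0.          0.        ] [[0.4065607775427692, 0.8787162506464035, 0.2501321351081141, 0.20116667322799878], [0.9136219416209136, -0.3904833689666225, -0.11321522136756346, 0.6212199898136865], [-0.0018116160323771355, 0.2745550753681335, -0.9615696691540074, 0.37406793607933636], [0.0, 0.0, 0.0, 1.0]]
```

View pics/top0.png

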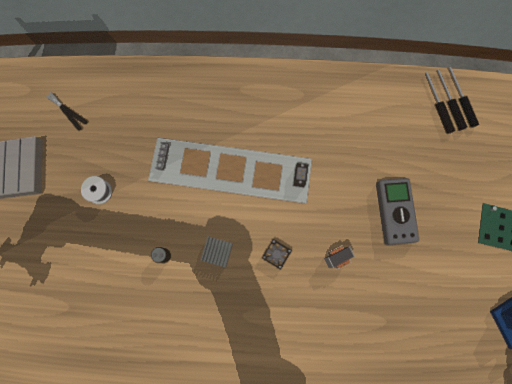

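View pics/scene0.png

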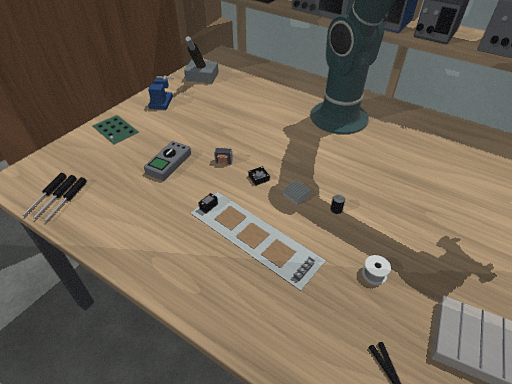

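View pics/wrist0.png

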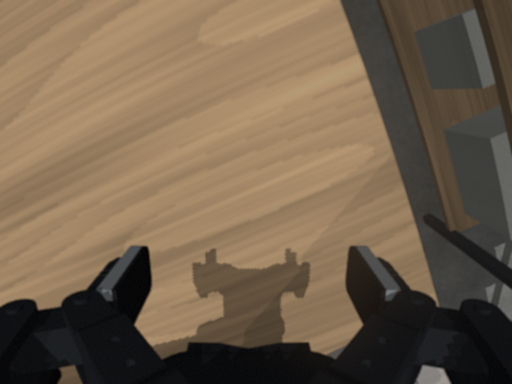

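```bash
python3 - <<'E'
import cv2
im=cv2.imread("pics/top0.png")
for i,(x,y,w,h,f) in enumerate([(140,130,180,80,4.4),(140,225,110,60,7),(250,225,110,60,7)]):
    cv2.imwrite(f"pics/c{i}.png",cv2.resize(im[y:y+h,x:x+w],None,fx=f,fy=f,interpolation=cv2.INTER_CUBIC))
E
```

```text
(no output)
```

View pics/c0.png

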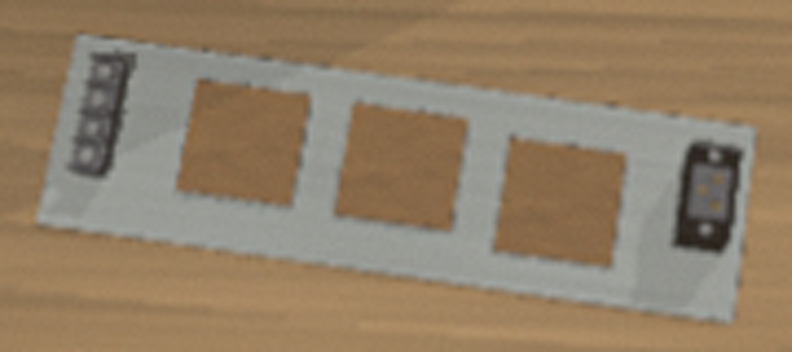

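View pics/c1.png

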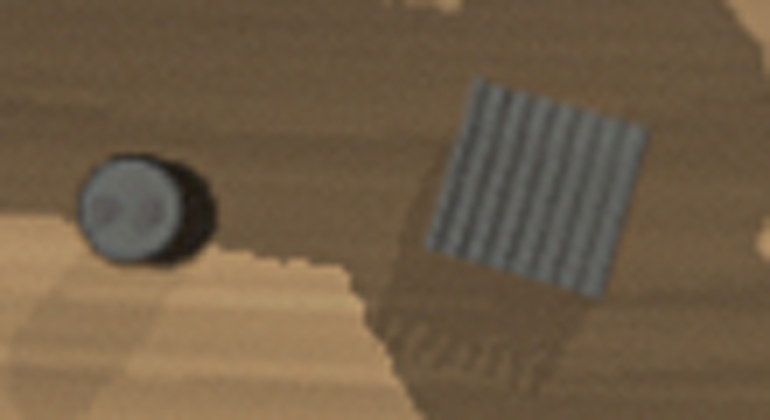

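View pics/c2.png

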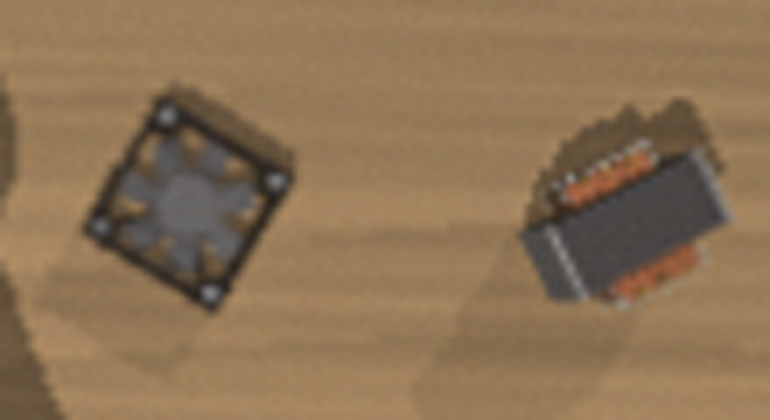

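```bash
cat > h.py <<'E'
from cell import bot, imaging
import numpy as np, cv2
def proj(s,pts,z):
    p=np.array(pts,float).reshape(-1,1,2)
    u=cv2.undistortPoints(p,s["intrinsics"],np.array(s["D"])).reshape(-1,2)
    T=np.array(s["world_from_camera"]); d=np.c_[u,np.ones(len(u))]@T[:3,:3].T; o=T[:3,3]
    t=(z-o[2])/d[:,2]; return (o+t[:,None]*d)[:,:2]
def uncrop(pts,ox,oy,f): return (np.array(pts,float)+.5)/f-.5+np.array([ox,oy])
def rep(n,w):
    if len(w)==4:
        e=[w[1]-w[0],w[2]-w[3],w[2]-w[1],w[3]-w[0]]
        print(n,"c",w.mean(0).round(4),"len",[round(np.linalg.norm(a),4) for a in e],"ang",[round(np.degrees(np.arctan2(a[1],a[0])),1) for a in e])
    else: print(n,w.round(4))
E
python3 - <<'E'
from h import *
s=imaging.snapshot("top")
a=(140,130,4.4)
for n,c in dict(L=[(197,79),(312,93),(296,206),(177,191)],M=[(352,103),(469,120),(453,232),(335,215)],R=[(512,137),(627,153),(611,268),(494,252)]).items(): rep(n,proj(s,uncrop(c,*a),.006))
b=(140,225,7)
rep("cap",proj(s,uncrop([(132,211)],*b),.046))
rep("sink",proj(s,uncrop([(477,78),(650,127),(600,298),(428,246)],*b),.028))
c=(250,225,7)
rep("fan",proj(s,uncrop([(165,92),(296,178),(214,312),(82,228)],*c),.020))
rep("trafo",proj(s,uncrop([(552,222),(697,152),(733,218),(585,298)],*c),.046))
E
```

```text
L c [0.6554 0.1334] len [np.float64(0.0641), np.float64(0.0653), np.float64(0.064), np.float64(0.0641)] ang [np.float64(-95.4), np.float64(-95.4), np.float64(175.9), np.float64(174.8)]
M c [0.6441 0.0475] len [np.float64(0.0645), np.float64(0.064), np.float64(0.063), np.float64(0.0634)] ang [np.float64(-96.6), np.float64(-96.4), np.float64(174.6), np.float64(175.1)]
R c [ 0.6278 -0.0386] len [np.float64(0.0627), np.float64(0.0628), np.float64(0.0643), np.float64(0.0646)] ang [np.float64(-96.1), np.float64(-95.9), np.float64(173.6), np.float64(173.5)]
cap [[0.4319 0.1921]]
sink c [0.4456 0.0682] len [np.float64(0.0573), np.float64(0.0566), np.float64(0.0555), np.float64(0.0548)] ang [np.float64(-103.5), np.float64(-104.2), np.float64(166.3), np.float64(167.0)]
fan c [ 0.4461 -0.0647] len [np.float64(0.0497), np.float64(0.0492), np.float64(0.0497), np.float64(0.0507)] ang [np.float64(-121.4), np.float64(-120.3), np.float64(149.7), np.float64(150.3)]
trafo c [ 0.4433 -0.2032] len [np.float64(0.0508), np.float64(0.0528), np.float64(0.0229), np.float64(0.025)] ang [np.float64(-63.2), np.float64(-60.9), np.float64(-150.9), np.float64(-155.8)]
```

{"fn": "step_arm", "kwargs": {
  "moves": "0.4 -1 0 -0.9 1;0.4 -1 0 -0.9 1;0.4 -1 0 -0.9 1;0.4 -1 0 -0.9 1;0.4 -1 0 -0.9 1;0.4 -1 0 -0.9 1;0.4 -1 0 -0.9 1;0.4 -1 0 -0.9 1;0.4 -1 0 -0.9 1;0.4 -1 0 -0.9 1",
  "newtons": 40
}}

```text
clock: 1.03
tool_pos: [0.3608, 0.3373, 0.2279]
eef_rot: [-3.139, -0.004, 1.913]
contact_force: [0.5, -0.6, 0.4]
grip_width: 0.997
```

{"fn": "step_arm", "kwargs": {
  "moves": "0.4 -0.8 0 -0.7 1;0.4 -0.8 0 -0.7 1;0.4 -0.8 0 -0.7 1;0.4 -0.8 -0.5 -0.7 1;0.4 -0.8 -0.5 -0.7 1;0.4 -0.8 -0.5 -0.7 1;0.4 -0.8 -0.5 -0.7 1;0 0 -0.5 0 1;0 0 0 0 1"
}}

```text
clock: 1.78
tool_pos: [0.4379, 0.1835, 0.1653]
eef_rot: [3.138, -0.007, 1.448]
contact_force: [-0.7, 0.5, 0.7]
grip_width: 0.999
```

```bash
python3 - <<'E'
from h import *
s=imaging.snapshot("wrist"); cv2.imwrite("pics/w1.png",s["img"][:,:,::-1]); print(bot.get_state()["tool_pos"])
for z in (.046,):
  for p in [(.4319,.1921,z)]:
    T=np.linalg.inv(s["world_from_camera"]); q,_=cv2.projectPoints(np.array([p]),cv2.Rodrigues(T[:3,:3])[0],T[:3,3],s["intrinsics"],np.array(s["D"])); print(q)
E
```

```text
[0.43858554 0.18356529 0.16632875]
[[[238.42679007 176.65474402]]]
```

View pics/w1.png

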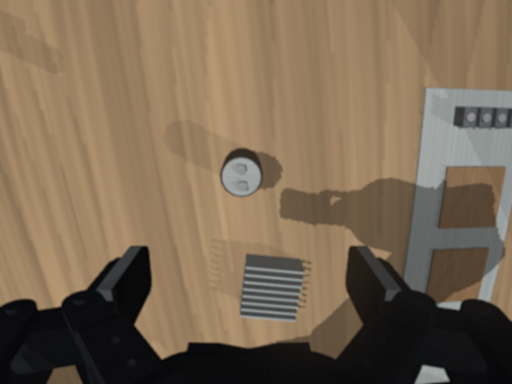

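{"fn": "step_arm", "kwargs": {
  "moves": "-0.2 0.35 0 0 1;0 0 -1 0 1;0 0 -1 0 1;0 0 -1 0 1;0 0 -1 0 1;0 0 -0.6 0 1;0 0 0 0 1"
}}

```text
clock: 2.42
tool_pos: [0.4349, 0.2061, 0.0542]
eef_rot: [3.127, -0.022, 1.461]
contact_force: [-0.0, -0.8, 0.6]
grip_width: 1.001
```

{"fn": "step_arm", "kwargs": {
  "moves": "0 0 0 0 1;0 0 0 0 1"
}}

```text
clock: 2.58
tool_pos: [0.4346, 0.2088, 0.0552]
eef_rot: [3.127, -0.023, 1.465]
contact_force: [-0.3, 0.1, 1.6]
grip_width: 1.001
```

{"fn": "step_arm", "kwargs": {
  "moves": "-0.05 -0.6 0 0 1;0 0 0 0 1;0 0 0 0 1"
}}

```text
clock: 2.83
tool_pos: [0.4353, 0.1974, 0.0592]
eef_rot: [3.122, -0.029, 1.468]
contact_force: [0.1, 0.5, -0.2]
grip_width: 0.996
```

```bash
python3 - <<'E'
from h import *
s=bot.get_state()
for k in s: print(k,np.round(s[k],4))
E
```

```text
clock 2.8333
qpos [-0.7231  0.4495  0.2821  2.1715 -0.2744  0.52   -0.3351]
qd [ 0.0072 -0.031   0.0195  0.01    0.0131  0.0114 -0.0009]
tau [ 5.90800e-01 -4.01200e+01  3.43510e+00 -1.39651e+01  1.27000e-02
 -5.07000e-02  3.77000e-02]
tool_pos [0.4353 0.1974 0.0592]
eef_rot [ 3.122  -0.0291  1.4682]
contact_force [ 0.1126  0.4561 -0.1566]
ft_torque [0.0161 0.0306 0.019 ]
grip_width 0.9961
```

{"fn": "step_arm", "kwargs": {
  "moves": "-0.1 -0.3 -0.9 0 1;0 -0.1 -0.9 0 1"
}}

```text
clock: 3.0
tool_pos: [0.4376, 0.1917, 0.0192]
eef_rot: [3.111, -0.038, 1.471]
contact_force: [-0.3, 1.3, -0.4]
grip_width: 1.0
```

{"fn": "step_arm", "kwargs": {
  "moves": "-0.15 0 -0.35 0 1;-0.1 0 0 0 -1;0 0 0 0 -1;0 0 0 0 -1;0 0 0 0 -1;0 0 0 0 -1;0 0 0 0 -1"
}}

```text
clock: 3.58
tool_pos: [0.4337, 0.1956, 0.0128]
eef_rot: [3.106, -0.043, 1.472]
contact_force: [-0.6, 0.3, -1.0]
grip_width: 0.4
```

{"fn": "step_arm", "kwargs": {
  "moves": "0 0 0 0 -1;0 0 0.4 0 -1;0 0 0.8 0 -1;0 0 1 0 -1;0 0 1 0 -1;0 0 0.5 0 -1"
}}

```text
clock: 4.08
tool_pos: [0.4314, 0.1938, 0.1088]
eef_rot: [3.112, -0.039, 1.471]
contact_force: [0.3, 0.3, -1.1]
grip_width: 0.398
```

```bash
python3 - <<'E'
from h import *
s=imaging.snapshot("wrist"); cv2.imwrite("pics/w2.png",s["img"][:,:,::-1]); print(bot.get_state()["tool_pos"],bot.get_state()["qpos"])
s=imaging.snapshot("scene"); cv2.imwrite("pics/s2.png",s["img"][:,:,::-1])
E
```

```text
[0.43250394 0.19436466 0.11034888] [-0.76709908  0.33871522  0.33375415  2.17198748 -0.22251377  0.61052339
 -0.37441036]
```

View pics/w2.png

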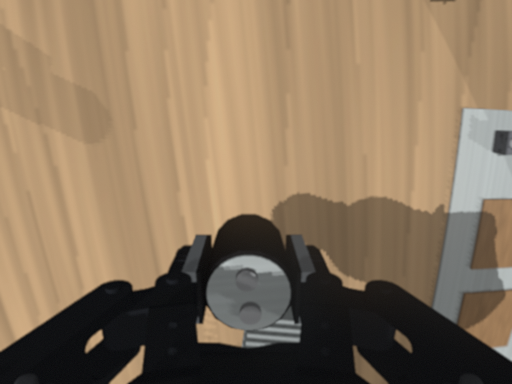

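View pics/s2.png

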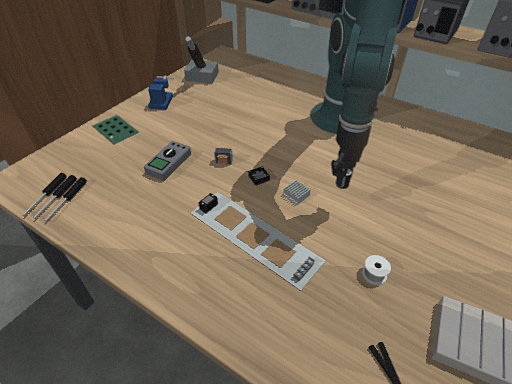

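```bash
python3 - <<'E'
from h import *
s=imaging.snapshot("wrist"); st=bot.get_state(); print(st["tool_pos"],proj(s,[(248,291)],st["tool_pos"][2]+.0335))
E
```

```text
[0.4311356  0.19414575 0.10736017] [[0.43143414 0.1911863 ]]
```

{"fn": "step_arm", "kwargs": {
  "moves": "0.9 -0.25 0 0 -1;0.9 -0.25 0 0 -1;0.9 -0.25 0 0 -1;0.9 -0.25 0 0 -1;0.9 -0.25 0 0 -1;0.9 -0.25 0 0 -1;0.9 -0.25 0 0 -1;0.9 -0.25 0 0 -1;0.9 -0.25 0 0 -1;0.5 0 0 0 -1"
}}

```text
clock: 5.07
tool_pos: [0.6425, 0.1332, 0.0953]
eef_rot: [3.136, -0.031, 1.477]
contact_force: [-0.5, -0.5, -0.5]
grip_width: 0.404
```

{"fn": "step_arm", "kwargs": {
  "moves": "0.4 0.1 -0.4 0 -1;0.15 0.05 -0.8 0 -1;0 0 -0.8 0 -1;0 0 -0.2 0 -1;0 0 0 0 -1"
}}

```text
clock: 5.48
tool_pos: [0.657, 0.1335, 0.0311]
eef_rot: [-3.141, -0.027, 1.472]
contact_force: [-0.3, -0.4, -0.4]
grip_width: 0.394
```

{"fn": "step_arm", "kwargs": {
  "moves": "-0.05 0.12 -0.35 0 -1;-0.05 0.05 -0.1 0 -1;0 0 0 0 -1"
}}

```text
clock: 5.73
tool_pos: [0.653, 0.1378, 0.0184]
eef_rot: [-3.138, -0.026, 1.472]
contact_force: [-0.1, 0.9, -0.5]
grip_width: 0.399
```

{"fn": "step_arm", "kwargs": {
  "moves": "0 0 0 0 -0.3;0 0 0 0 0.2;0 0 0 0 1;0 0 0 0 1;0 0 0.3 0 1;0 0 0.8 0 1;0 0 1 0 1;0 0 1 0 1;0 0 0.6 0 1"
}}

```text
clock: 6.48
tool_pos: [0.6519, 0.138, 0.1164]
eef_rot: [-3.137, -0.026, 1.472]
contact_force: [0.5, -0.3, 0.2]
grip_width: 0.998
```

```bash
python3 - <<'E'
from h import *
for n in ("wrist","top"):
    s=imaging.snapshot(n); cv2.imwrite(f"pics/{n}3.png",s["img"][:,:,::-1])
E
```

```text
(no output)
```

View pics/wrist3.png

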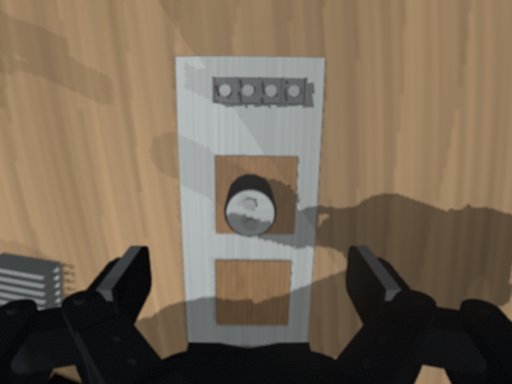

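View pics/top3.png

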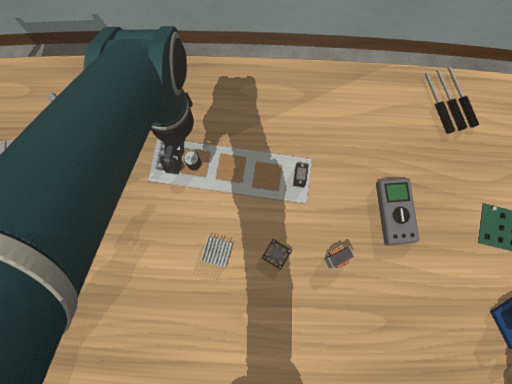

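```bash
python3 - <<'E'
from h import *
s=imaging.snapshot("wrist")
rep("pad",proj(s,[(215,155),(298,157),(295.5,235),(214.5,233)],.006)); rep("cap",proj(s,[(250,212)],.052))
rep("mid",proj(s,[(217,260),(291,260),(287,326),(218,324)],.006))
E
```

```text
pad c [0.6593 0.1336] len [np.float64(0.0643), np.float64(0.0667), np.float64(0.0646), np.float64(0.0644)] ang [np.float64(-7.0), np.float64(-7.1), np.float64(-95.3), np.float64(-97.4)]
cap [[0.6547 0.1357]]
mid c [0.649  0.0462] len [np.float64(0.0624), np.float64(0.0623), np.float64(0.0657), np.float64(0.0636)] ang [np.float64(-5.6), np.float64(-7.6), np.float64(-96.6), np.float64(-96.5)]
```

{"fn": "step_arm", "kwargs": {
  "moves": "-0.5 -0.3 0 -0.2 1;-1 -0.4 0 -0.2 1;-1 -0.4 0 -0.2 1;-1 -0.4 0 -0.2 1;-1 -0.4 0 -0.2 1;-1 -0.4 0 -0.2 1;-1 -0.2 0 -0.2 1;-0.9 -0.2 0 -0.2 1;-0.3 0 0 0 1"
}}

```text
clock: 7.38
tool_pos: [0.446, 0.0676, 0.1081]
eef_rot: [-3.128, -0.021, 1.326]
contact_force: [-0.3, -0.2, -0.1]
grip_width: 1.002
```

```bash
python3 - <<'E'
from h import *
s=imaging.snapshot("wrist"); cv2.imwrite("pics/w4.png",s["img"][:,:,::-1]); print(bot.get_state()["tool_pos"])
E
```

```text
[0.44586325 0.06816455 0.10815376]
```

View pics/w4.png

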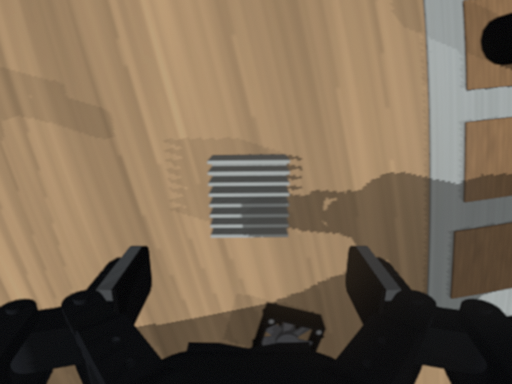

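{"fn": "step_arm", "kwargs": {
  "moves": "0 0 -0.8 0 1;0 0 -1 0 1;0 0 -1 0 1;0 0 -0.5 0 1"
}}

```text
clock: 7.77
tool_pos: [0.4525, 0.0711, 0.0257]
eef_rot: [-3.139, -0.028, 1.332]
contact_force: [0.1, -0.6, 0.5]
grip_width: 1.0
```

{"fn": "step_arm", "kwargs": {
  "moves": "-0.3 -0.15 -0.5 0 1;-0.05 -0.05 -0.2 0 0.8;0 0 0 0 0;0 0 0 0 -1;0 0 0 0 -1;0 0 0 0 -1"
}}

```text
clock: 8.27
tool_pos: [0.4476, 0.0675, 0.0042]
eef_rot: [-3.138, -0.027, 1.335]
contact_force: [-0.8, 0.4, -1.4]
grip_width: 0.639
```

{"fn": "step_arm", "kwargs": {
  "moves": "0 0 0.4 0 -1;0 0 0.8 0 -1;0 0 1 0 -1;0 0 0.8 0 -1"
}}

```text
clock: 8.6
tool_pos: [0.4464, 0.0672, 0.0814]
eef_rot: [-3.133, -0.024, 1.335]
contact_force: [0.6, 0.6, -1.0]
grip_width: 0.644
```

```bash
python3 - <<'E'
from h import *
s=imaging.snapshot("wrist"); cv2.imwrite("pics/w5.png",s["img"][:,:,::-1]); print(bot.get_state()["tool_pos"])
E
```

```text
[0.44865481 0.06766531 0.08443874]
```

View pics/w5.png

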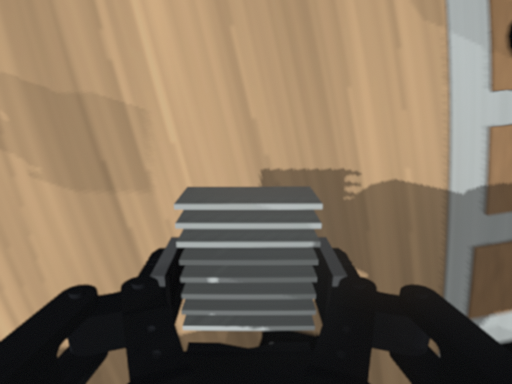

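```bash
python3 - <<'E'
from h import *
s=imaging.snapshot("wrist"); st=bot.get_state(); print(st["tool_pos"])
rep("sink",proj(s,[(176,205.5),(322,207),(314,329),(184,330.5)],st["tool_pos"][2]+.0238))
E
```

```text
[0.44872998 0.06797144 0.08292967]
sink c [0.4498 0.0673] len [np.float64(0.0565), np.float64(0.0567), np.float64(0.0556), np.float64(0.0571)] ang [np.float64(-14.1), np.float64(-12.5), np.float64(-103.4), np.float64(-103.6)]
```

{"fn": "step_arm", "kwargs": {
  "moves": "0.6 -0.1 0 0.2 -1;0.9 -0.1 0 0.2 -1;0.9 -0.1 0 0.2 -1;0.9 -0.1 0 0.2 -1;0.9 -0.1 0 0.2 -1;0.9 -0.1 0 0.2 -1;0.9 -0.1 0 0.2 -1;0.9 -0.1 0 0.2 -1;0.6 0 0 0 -1;0 0 0 0 -1"
}}

```text
clock: 9.53
tool_pos: [0.6409, 0.0502, 0.0831]
eef_rot: [-3.137, -0.031, 1.488]
contact_force: [-1.4, 0.7, -1.7]
grip_width: 0.643
```

{"fn": "step_arm", "kwargs": {
  "moves": "0.2 -0.1 -0.5 -0.2 -1;0 0 -0.8 0 -1;0 0 -0.7 0 -1;0 0 0 0 -1"
}}

```text
clock: 9.87
tool_pos: [0.6443, 0.0482, 0.0307]
eef_rot: [-3.136, -0.031, 1.471]
contact_force: [-1.0, 0.8, -3.2]
grip_width: 0.643
```

{"fn": "step_arm", "kwargs": {
  "moves": "0.05 -0.05 -0.5 0 -1;0.05 0 -0.25 0 -1;0 0 0 0 -1"
}}

```text
clock: 10.12
tool_pos: [0.6452, 0.0474, 0.0107]
eef_rot: [-3.134, -0.031, 1.471]
contact_force: [0.1, 0.3, -1.3]
grip_width: 0.644
```

{"fn": "step_arm", "kwargs": {
  "moves": "0 0 -0.05 0 0.3;0 0 0 0 0.6;0 0 0 0 1;0 0 0 0 1;0 0 0.3 0 1;0 0 0.8 0 1;0 0 1 0 1;0 0 1 0 1;0 0 0.6 0 1"
}}

```text
clock: 10.87
tool_pos: [0.6451, 0.0474, 0.108]
eef_rot: [-3.134, -0.031, 1.471]
contact_force: [0.6, 0.1, 0.1]
grip_width: 0.999
```

```bash
python3 - <<'E'
from h import *
s=imaging.snapshot("wrist"); cv2.imwrite("pics/w6.png",s["img"][:,:,::-1]); print(bot.get_state()["tool_pos"])
E
```

```text
[0.64688586 0.04746258 0.11094312]
```

View pics/w6.png

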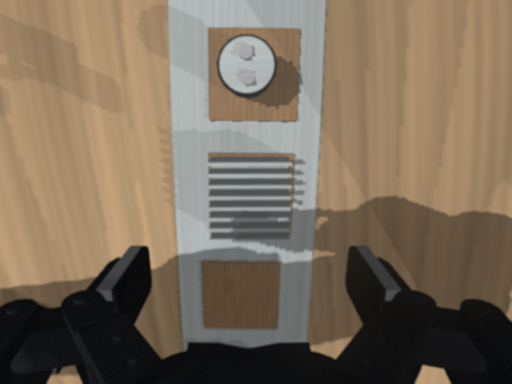

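```bash
python3 - <<'E'
from h import *
s=imaging.snapshot("wrist")
rep("sink",proj(s,[(208.5,157),(293,158),(291,237.5),(209.5,237.5)],.034))
rep("padR",proj(s,[(203,262),(281,262),(278,329),(204,327.5)],.006))
rep("padL",proj(s,[(208.5,28),(301,29),(298,121.5),(209,121)],.006)); rep("cap",proj(s,[(247,64.5)],.052))
E
```

```text
sink c [0.6492 0.051 ] len [np.float64(0.0568), np.float64(0.0582), np.float64(0.057), np.float64(0.0578)] ang [np.float64(-6.3), np.float64(-5.6), np.float64(-95.2), np.float64(-96.7)]
padR c [ 0.6324 -0.0415] len [np.float64(0.0641), np.float64(0.0651), np.float64(0.065), np.float64(0.0637)] ang [np.float64(-5.5), np.float64(-6.8), np.float64(-96.3), np.float64(-97.3)]
padL c [0.6601 0.1345] len [np.float64(0.0653), np.float64(0.0658), np.float64(0.0649), np.float64(0.0652)] ang [np.float64(-6.2), np.float64(-6.0), np.float64(-96.1), np.float64(-96.6)]
cap [[0.6555 0.137 ]]
```

{"fn": "step_arm", "kwargs": {
  "moves": "-0.6 -0.7 0.1 0.6 1;-0.8 -1 0.1 0.7 1;-0.8 -1 0.1 0.7 1;-0.8 -1 0.1 0.7 1;-0.8 -1 0 0.7 1;-0.8 -1 0 0.7 1;-0.8 -1 0 0.7 1;-0.8 -1 0 0.7 1;-0.8 -1 0 0.7 1;-0.6 -0.7 0 0.5 1"
}}

```text
clock: 11.8
tool_pos: [0.4498, -0.187, 0.1217]
eef_rot: [3.138, -0.035, 2.099]
contact_force: [-0.4, -0.6, -0.4]
grip_width: 0.996
```

{"fn": "step_arm", "kwargs": {
  "moves": "-0.2 -0.3 0 0 1;0 0 0 0 1"
}}

```text
clock: 11.97
tool_pos: [0.4408, -0.1991, 0.122]
eef_rot: [3.139, -0.035, 2.09]
contact_force: [0.6, -0.4, 0.6]
grip_width: 1.0
```

```bash
python3 - <<'E'
from h import *
s=imaging.snapshot("wrist"); cv2.imwrite("pics/w7.png",s["img"][:,:,::-1]); print(bot.get_state()["tool_pos"])
E
```

```text
[ 0.44146909 -0.1982478   0.12195175]
```

View pics/w7.png

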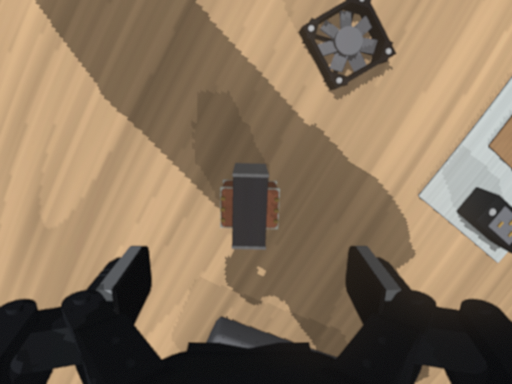

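```bash
python3 - <<'E'
from h import *
s=imaging.snapshot("wrist"); print(bot.get_state()["tool_pos"],bot.get_state()["eef_rot"])
rep("tr",proj(s,[(233,177),(268.5,177.5),(266.5,248),(233,248)],.046))
rep("fan",proj(s,[(300,33),(367,0),(394,52),(335,91)],.020))
rep("meter corner",proj(s,[(222,318)],.034))
E
```

```text
[ 0.44246759 -0.19699368  0.12189145] [ 3.13843135 -0.03538859  2.0940142 ]
tr c [ 0.4462 -0.2032] len [np.float64(0.024), np.float64(0.024), np.float64(0.0514), np.float64(0.0518)] ang [np.float64(29.0), np.float64(29.8), np.float64(-60.9), np.float64(-60.8)]
fan c [ 0.449  -0.0667] len [np.float64(0.0525), np.float64(0.0507), np.float64(0.041), np.float64(0.0476)] ang [np.float64(56.7), np.float64(63.9), np.float64(-28.4), np.float64(-26.4)]
meter corner [[ 0.4726 -0.2946]]
```

{"fn": "step_arm", "kwargs": {
  "moves": "0.05 -0.25 -0.6 -0.1 1;0 0 -1 0 1;0 0 -1 0 1;0 0 -0.9 0 1",
  "newtons": 60
}}

```text
clock: 12.4
tool_pos: [0.4545, -0.1983, 0.0364]
eef_rot: [3.125, -0.026, 2.093]
contact_force: [-0.0, 0.5, -0.0]
grip_width: 1.0
```

{"fn": "step_arm", "kwargs": {
  "moves": "-0.45 -0.2 -0.5 0 1;-0.1 0 -0.5 0 1;0 0 0 0 1"
}}

```text
clock: 12.65
tool_pos: [0.443, -0.1959, 0.0055]
eef_rot: [3.127, -0.032, 2.102]
contact_force: [-0.2, 0.7, -0.4]
grip_width: 1.002
```

{"fn": "step_arm", "kwargs": {
  "moves": "0.05 -0.28 0.05 0 1;0 0 0.02 0 0;0 0 0 0 -1;0 0 0 0 -1;0 0 0 0 -1;0 0 0 0 -1;0 0 0 0 -1"
}}

```text
clock: 13.23
tool_pos: [0.4493, -0.2009, 0.0102]
eef_rot: [3.124, -0.03, 2.108]
contact_force: [-0.2, -0.2, -3.2]
grip_width: 0.484
```

{"fn": "step_arm", "kwargs": {
  "moves": "0 0 0.4 0 -1;0 0 0.8 0 -1;0 0 1 0 -1;0 0 1 0 -1;0 0 0.5 0 -1"
}}

```text
clock: 13.65
tool_pos: [0.4454, -0.1986, 0.1045]
eef_rot: [3.129, -0.038, 2.107]
contact_force: [0.5, 0.2, -3.8]
grip_width: 0.48
```

```bash
python3 - <<'E'
from h import *
s=imaging.snapshot("wrist"); cv2.imwrite("pics/w8.png",s["img"][:,:,::-1]); print(bot.get_state()["tool_pos"])
E
```

```text
[ 0.44648877 -0.19900442  0.10606508]
```

View pics/w8.png

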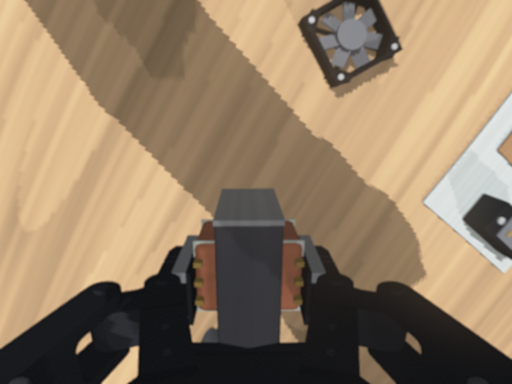

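```bash
python3 - <<'E'
from h import *
s=imaging.snapshot("wrist"); st=bot.get_state(); print(st["tool_pos"])
w=proj(s,[(216,224),(284,224)],st["tool_pos"][2]+.036)
m=w.mean(0); d=w[1]-w[0]; d/=np.linalg.norm(d); print(w, m+.027*np.array([d[1],-d[0]]))
E
```

```text
[ 0.44626908 -0.1987755   0.10438944]
[[ 0.42391704 -0.18383931]
 [ 0.44464049 -0.17165859]] [ 0.44796035 -0.20102586]
```

{"fn": "step_arm", "kwargs": {
  "moves": "0.6 0.5 0 -0.6 -1;0.8 0.7 0 -0.75 -1;0.8 0.7 0 -0.75 -1;0.8 0.7 0 -0.75 -1;0.8 0.7 0 -0.75 -1;0.8 0.7 0 -0.75 -1;0.8 0.7 0 -0.75 -1;0.8 0.7 0 -0.75 -1;0.6 0.6 0 -0.75 -1;0.3 0.3 0 -0.5 -1"
}}

```text
clock: 14.58
tool_pos: [0.6203, -0.0338, 0.0947]
eef_rot: [-3.139, -0.04, 1.449]
contact_force: [-0.4, -0.7, -3.8]
grip_width: 0.48
```

{"fn": "step_arm", "kwargs": {
  "moves": "0.3 -0.15 -0.4 0.2 -1;0.05 0 -0.8 0 -1;0 0 -0.8 0 -1;0 0 -0.3 0 -1;0 0 0 0 -1"
}}

```text
clock: 15.0
tool_pos: [0.6281, -0.03, 0.0284]
eef_rot: [-3.132, -0.041, 1.474]
contact_force: [-0.4, 0.0, -3.5]
grip_width: 0.483
```

{"fn": "step_arm", "kwargs": {
  "moves": "0.05 -0.35 -0.25 0 -1;0 -0.05 -0.2 0 -1;0 0 0 0 -1"
}}

```text
clock: 15.25
tool_pos: [0.6289, -0.0411, 0.0159]
eef_rot: [-3.131, -0.041, 1.474]
contact_force: [-0.5, 0.3, -3.6]
grip_width: 0.481
```

{"fn": "step_arm", "kwargs": {
  "moves": "0 0.13 0.05 0 -1;0 0 -0.05 0 -1;0 0 -0.03 0 -1"
}}

```text
clock: 15.5
tool_pos: [0.6297, -0.0393, 0.0169]
eef_rot: [-3.133, -0.041, 1.472]
contact_force: [-0.3, -0.1, -3.5]
grip_width: 0.483
```

{"fn": "step_arm", "kwargs": {
  "moves": "0 0 -0.06 0 -1;0 0 -0.04 0 -1;0 0 0 0 -1"
}}

```text
clock: 15.75
tool_pos: [0.6304, -0.039, 0.0158]
eef_rot: [-3.135, -0.042, 1.472]
contact_force: [0.1, -1.1, -3.4]
grip_width: 0.478
```

{"fn": "step_arm", "kwargs": {
  "moves": "0 0 -0.08 0 -1;0 0 -0.05 0 -1;0 0 0 0 -1"
}}

```text
clock: 16.0
tool_pos: [0.6308, -0.0389, 0.0161]
eef_rot: [-3.135, -0.043, 1.473]
contact_force: [0.5, -0.5, -3.4]
grip_width: 0.48
```

{"fn": "step_arm", "kwargs": {
  "moves": "0 0 -0.2 0 -1;0 0 -0.1 0 -1"
}}

```text
clock: 16.17
tool_pos: [0.6313, -0.0388, 0.0155]
eef_rot: [-3.134, -0.047, 1.473]
contact_force: [-8.3, -0.3, 11.0]
grip_width: 0.482
```

{"fn": "step_arm", "kwargs": {
  "moves": "0 0 0 0 -0.3;0 0 0 0 0.2;0 0 0 0 1;0 0 0 0 1;0 0 0.3 0 1;0 0 0.8 0 1;0 0 1 0 1;0 0 1 0 1;0 0 0.6 0 1"
}}

```text
clock: 16.92
tool_pos: [0.6302, -0.0383, 0.1088]
eef_rot: [-3.13, -0.046, 1.473]
contact_force: [1.1, -0.1, 0.7]
grip_width: 1.004
```

```bash
python3 - <<'E'
from h import *
s=imaging.snapshot("wrist"); cv2.imwrite("pics/w9.png",s["img"][:,:,::-1]); print(bot.get_state()["tool_pos"])
E
```

```text
[ 0.63190595 -0.03841423  0.11146207]
```

View pics/w9.png

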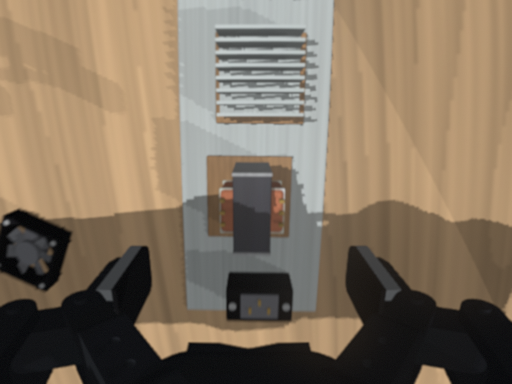

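```bash
python3 - <<'E'
from h import *
s=imaging.snapshot("wrist")
rep("padR",proj(s,[(207.5,155.5),(293.5,156),(290,237),(208,237)],.006))
rep("tr",proj(s,[(233,174.5),(272,174.5),(270,252),(234,252)],.052))
rep("sink",proj(s,[(216,27),(307,29),(303.5,119),(217,118)],.034))
E
```

```text
padR c [ 0.6327 -0.0401] len [np.float64(0.0652), np.float64(0.0659), np.float64(0.0652), np.float64(0.0657)] ang [np.float64(-5.8), np.float64(-5.4), np.float64(-96.2), np.float64(-96.9)]
tr c [ 0.6346 -0.0398] len [np.float64(0.0244), np.float64(0.0239), np.float64(0.0522), np.float64(0.0523)] ang [np.float64(-5.5), np.float64(-5.4), np.float64(-96.0), np.float64(-95.5)]
sink c [0.6486 0.0481] len [np.float64(0.0576), np.float64(0.057), np.float64(0.0566), np.float64(0.0571)] ang [np.float64(-6.7), np.float64(-6.1), np.float64(-96.3), np.float64(-95.8)]
```

{"fn": "step_arm", "kwargs": {
  "moves": "-0.6 -0.1 0 -0.5 1;-0.9 -0.1 0 -0.6 1;-0.9 -0.1 0 -0.6 1;-0.9 -0.1 0 -0.6 1;-0.9 -0.1 0 -0.6 1;-0.9 -0.1 0 -0.6 1;-0.9 -0.1 0 -0.6 1;-0.9 -0.2 0 -0.6 1;-0.3 -0.1 0 -0.2 1;0 0 0 0 1"
}}

```text
clock: 17.85
tool_pos: [0.4409, -0.062, 0.1037]
eef_rot: [-3.129, -0.042, 1.028]
contact_force: [0.1, 0.3, 0.3]
grip_width: 1.0
```

```bash
python3 - <<'E'
from h import *
s=imaging.snapshot("wrist"); cv2.imwrite("pics/w10.png",s["img"][:,:,::-1]); print(bot.get_state()["tool_pos"])
E
```

```text
[ 0.44172264 -0.06182481  0.1037942 ]
```

View pics/w10.png

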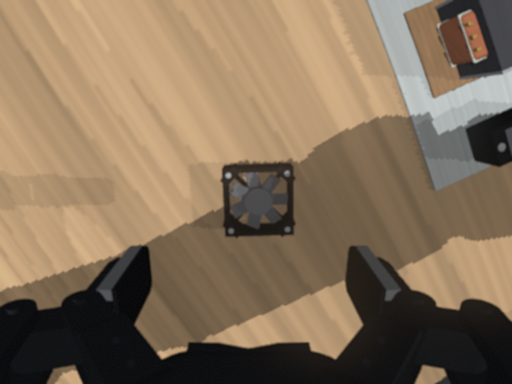

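```bash
python3 - <<'E'
from h import *
s=imaging.snapshot("wrist"); print(bot.get_state()["tool_pos"],bot.get_state()["eef_rot"])
rep("fan",proj(s,[(222,164),(293.5,162),(295,235),(225,237)],.020))
E
```

```text
[ 0.44312039 -0.06171324  0.10404263] [-3.1309933  -0.04214059  1.0297845 ]
fan c [ 0.4489 -0.0641] len [np.float64(0.0497), np.float64(0.0514), np.float64(0.0539), np.float64(0.0541)] ang [np.float64(-29.2), np.float64(-29.0), np.float64(-118.0), np.float64(-119.8)]
```

{"fn": "step_arm", "kwargs": {
  "moves": "0.1 -0.15 -0.6 0.2 1;0 0 -1 0 1;0 0 -0.9 0 1;0 0 -0.4 0 1",
  "newtons": 30
}}

```text
clock: 18.28
tool_pos: [0.4564, -0.0645, 0.0317]
eef_rot: [3.139, -0.049, 1.057]
contact_force: [0.1, 0.2, 0.6]
grip_width: 1.0
```

{"fn": "step_arm", "kwargs": {
  "moves": "-0.4 0 -0.6 0 1;-0.1 0 -0.4 0 1;0 0 0 0 0.6"
}}

```text
clock: 18.53
tool_pos: [0.4472, -0.0641, 0.0031]
eef_rot: [3.139, -0.048, 1.06]
contact_force: [0.5, -0.8, 0.3]
grip_width: 0.89
```

{"fn": "step_arm", "kwargs": {
  "moves": "0 0 0 0 0.2;0 0 0 0 -1;0 0 0 0 -1;0 0 0 0 -1;0 0 0 0 -1"
}}

```text
clock: 18.95
tool_pos: [0.4517, -0.0642, 0.0049]
eef_rot: [3.135, -0.05, 1.062]
contact_force: [0.7, 0.0, -1.8]
grip_width: 0.579
```

{"fn": "step_arm", "kwargs": {
  "moves": "0 0 0.4 0 -1;0 0 0.8 0 -1;0 0 1 0 -1;0 0 1 0 -1;0 0 0.5 0 -1"
}}

```text
clock: 19.37
tool_pos: [0.4497, -0.0643, 0.1017]
eef_rot: [3.139, -0.048, 1.061]
contact_force: [0.9, -0.2, -0.5]
grip_width: 0.576
```

```bash
python3 - <<'E'
from h import *
s=imaging.snapshot("wrist"); cv2.imwrite("pics/w11.png",s["img"][:,:,::-1]); print(bot.get_state()["tool_pos"])
E
```

```text
[ 0.45093236 -0.06434502  0.10321746]
```

View pics/w11.png

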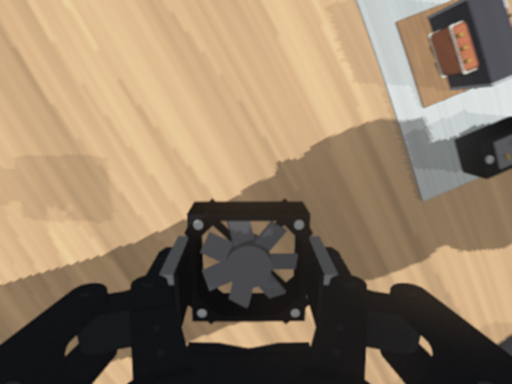

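```bash
python3 - <<'E'
from h import *
s=imaging.snapshot("wrist"); st=bot.get_state(); print(st["tool_pos"])
rep("fan",proj(s,[(198,225),(299,225),(295,313),(202,313)],st["tool_pos"][2]+.0155))
E
```

```text
[ 0.45063255 -0.0639935   0.10166887]
fan c [ 0.4499 -0.0682] len [np.float64(0.0424), np.float64(0.0422), np.float64(0.0422), np.float64(0.0422)] ang [np.float64(-29.3), np.float64(-29.3), np.float64(-119.3), np.float64(-119.1)]
```

{"fn": "step_arm", "kwargs": {
  "moves": "0.6 0.3 0 0.5 -1;0.85 0.5 0 0.5 -1;0.85 0.5 0 0.5 -1;0.85 0.5 0 0.5 -1;0.85 0.5 0 0.5 -1;0.85 0.5 0 0.5 -1;0.85 0.5 0 0.5 -1;0.85 0.5 0 0.5 -1;0.8 0.5 0 0.5 -1;0.4 0.2 0 0.2 -1"
}}

```text
clock: 20.3
tool_pos: [0.6447, 0.0549, 0.0989]
eef_rot: [-3.137, -0.051, 1.488]
contact_force: [-0.1, 0.3, 0.4]
grip_width: 0.573
```

{"fn": "step_arm", "kwargs": {
  "moves": "0 -0.12 -0.4 -0.2 -1;0 0 -0.8 0 -1;0 0 -0.5 0 -1;0 0 0 0 -1"
}}

```text
clock: 20.63
tool_pos: [0.6439, 0.0529, 0.0511]
eef_rot: [-3.135, -0.05, 1.469]
contact_force: [-0.9, 0.2, -1.0]
grip_width: 0.577
```

```bash
python3 - <<'E'
from h import *
s=imaging.snapshot("wrist"); cv2.imwrite("pics/w12.png",s["img"][:,:,::-1]); print(bot.get_state()["tool_pos"])
E
```

```text
[0.64392465 0.05273424 0.05187278]
```

View pics/w12.png

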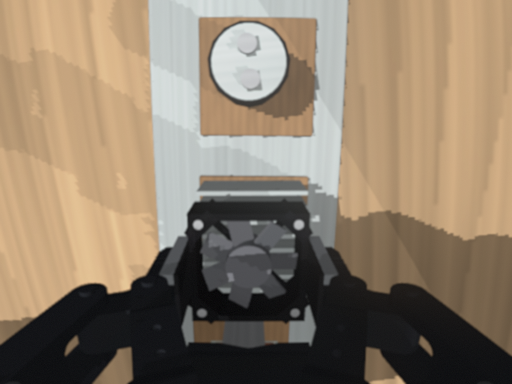

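{"fn": "step_arm", "kwargs": {
  "moves": "0.07 -0.03 -0.3 0 -1;0.03 0 -0.15 0 -1;0 0 0 0 -1"
}}

```text
clock: 20.93
tool_pos: [0.6459, 0.0503, 0.0404]
eef_rot: [-3.135, -0.05, 1.466]
contact_force: [0.1, 0.2, 0.3]
grip_width: 0.579
```

{"fn": "step_arm", "kwargs": {
  "moves": "0 0.12 -0.1 0 -1;0 0 -0.1 0 -1"
}}

```text
clock: 21.1
tool_pos: [0.6465, 0.0531, 0.0372]
eef_rot: [-3.136, -0.051, 1.465]
contact_force: [-8.7, 1.9, 20.7]
grip_width: 0.577
```

{"fn": "step_arm", "kwargs": {
  "moves": "0 0 0.06 0 -1;0 0 0 0 -0.1;0 0 0 0 0.3"
}}

```text
clock: 21.35
tool_pos: [0.6476, 0.0541, 0.0405]
eef_rot: [-3.138, -0.052, 1.466]
contact_force: [0.2, 0.5, -0.1]
grip_width: 0.654
```

{"fn": "step_arm", "kwargs": {
  "moves": "0 0 0.03 0 0.5;0 0 0 0 1;0 0 0 0 1;0 0 0.3 0 1;0 0 0.8 0 1;0 0 1 0 1;0 0 1 0 1;0 0 1 0 1"
}}

```text
clock: 22.02
tool_pos: [0.6426, 0.0537, 0.1421]
eef_rot: [-3.126, -0.049, 1.465]
contact_force: [-0.5, 0.8, -0.6]
grip_width: 0.999
```

```bash
python3 - <<'E'
from h import *
s=imaging.snapshot("wrist"); cv2.imwrite("pics/w13.png",s["img"][:,:,::-1]); print(bot.get_state()["tool_pos"])
E
```

```text
[0.64598341 0.05371281 0.14805144]
```

View pics/w13.png

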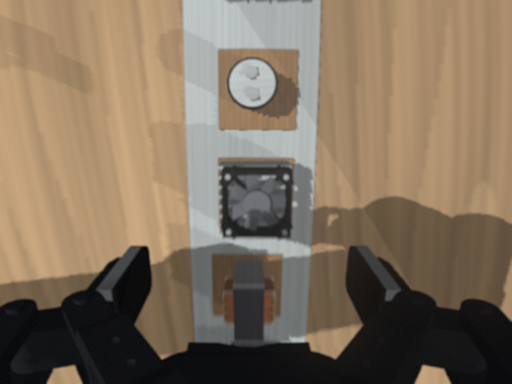

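Fan lies squarely on the sink (px ~258,202). I'll retreat out of the way and check from above.

{"fn": "step_arm", "kwargs": {
  "moves": "-0.6 0.6 0.5 0 1;-0.8 0.9 0.3 0 1;-0.8 0.9 0.3 0 1;-0.8 0.9 0.2 0 1;-0.8 0.9 0.2 0 1;-0.8 0.9 0 0 1;-0.6 0.9 0 0 1;-0.4 0.9 0 0 1;-0.4 0.9 0 0 1;-0.2 0.8 0 0 1"
}}

```text
clock: 22.9
tool_pos: [0.488, 0.2684, 0.197]
eef_rot: [3.133, -0.055, 1.452]
contact_force: [0.0, 0.2, -1.1]
grip_width: 0.999
```

{"fn": "step_arm", "kwargs": {
  "moves": "-0.5 0.9 0 0 1;-0.5 0.9 0 0 1;-0.5 0.9 0 0 1;-0.5 0.9 0 0 1;-0.5 0.9 0 0 1;0 0 0 0 1"
}}

```text
clock: 23.4
tool_pos: [0.4201, 0.3908, 0.2003]
eef_rot: [3.131, -0.061, 1.457]
contact_force: [-0.2, 0.5, 0.0]
grip_width: 1.001
```

```bash
python3 - <<'E'
from h import *
s=imaging.snapshot("top"); im=s["img"][:,:,::-1]; cv2.imwrite("pics/t14.png",im)
cv2.imwrite("pics/t14c.png",cv2.resize(im[125:215,140:320],None,fx=4.4,fy=4.4,interpolation=cv2.INTER_CUBIC))
E
```

```text
(no output)
```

View pics/t14.png

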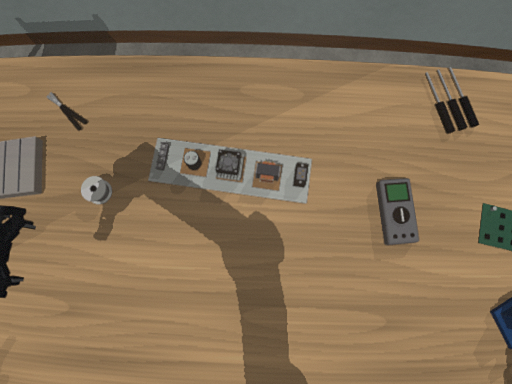

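View pics/t14c.png

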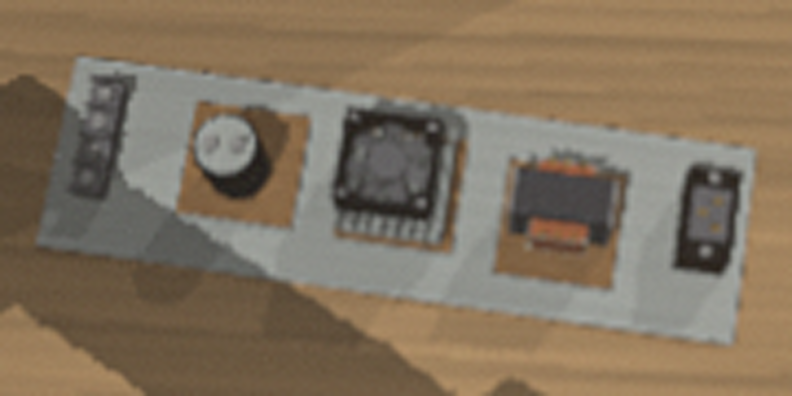

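```bash
python3 - <<'E'
from h import *
s=imaging.snapshot("top"); a=(140,125,4.4)
rep("cap",proj(s,uncrop([(226,145)],*a),.052))
rep("fan",proj(s,uncrop([(345,106),(449,121),(435,220),(332,207)],*a),.054))
rep("tr",proj(s,uncrop([(518,163),(619,177),(611,244),(508,229)],*a),.052))
s=imaging.snapshot("scene"); cv2.imwrite("pics/s14.png",cv2.resize(s["img"][180:300,180:340,::-1],None,fx=5,fy=5,interpolation=cv2.INTER_CUBIC))
print(bot.get_state()["clock"])
E
```

```text
cap [[0.6513 0.1356]]
fan c [0.6439 0.0505] len [np.float64(0.0542), np.float64(0.0527), np.float64(0.0528), np.float64(0.054)] ang [np.float64(-96.6), np.float64(-95.4), np.float64(174.9), np.float64(176.4)]
tr c [ 0.6266 -0.0386] len [np.float64(0.0519), np.float64(0.0525), np.float64(0.0355), np.float64(0.0351)] ang [np.float64(-96.1), np.float64(-96.4), np.float64(174.7), np.float64(173.8)]
23.55
```

View pics/s14.png

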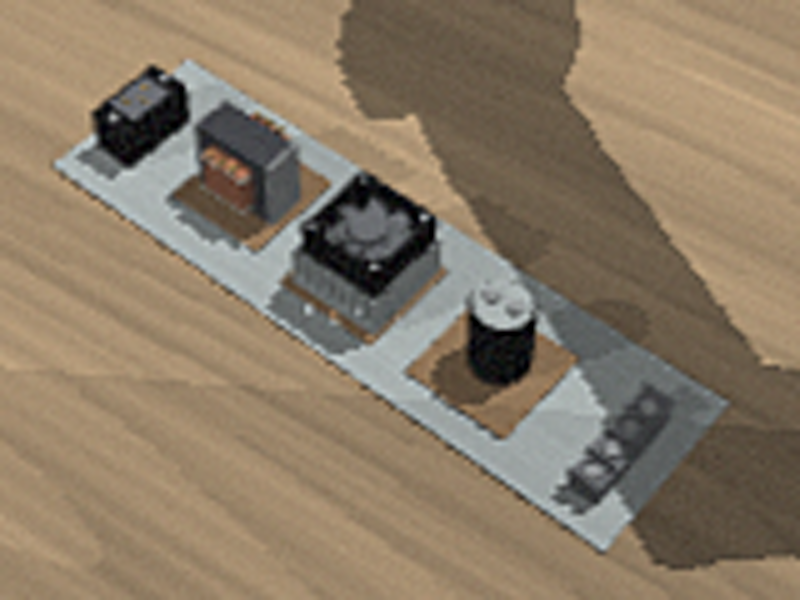

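```bash
python3 -c "
from cell import bot
print(bot.hand_in())"
```

```text
the job is handed in; nothing more can be done
None
```

The job is handed in at about 23.6 s. The transformer is on the pad next to the mains inlet, the heat sink on the middle pad with the fan flat on top, and the capacitor on the far pad. Everything is released and the arm is withdrawn.

My last camera checks, with no verdict reported at hand-in:

| Part | Offset from centre | Limit | Squareness to the pads |
|---|---|---|---|
| Transformer | about 1–2 mm | 12 mm | within about 1° |
| Heat sink | about 2–5 mm | 12 mm | within about 1° |
| Capacitor | about 5 mm | 12 mm | round |
| Fan (on the heat sink) | about 1–3 mm | 10 mm | within about 1° |

- **Upright and flat:** all four parts looked upright or flat in the scene picture.
- **Bystanders:** the multimeter and the solder reel look unmoved in the top picture. I did not measure them.
- **Disagreement between cameras:** the wrist camera read about 3–5 mm further in x than the top camera. I compared each part with its pad in the same camera where I could, but the fan and heat sink offsets combine readings from both.
- **Arm behaviour:** the arm drifted and slowly tilted to about 0.06 rad over the run. I corrected its position as I went, and every part settled level on release.

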